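Seat the drill-guide board in the harp-neck jig and latch it

ROBOT

A 7-joint arm with a two-finger parallel gripper is mounted at the origin on the work surface. World frame = base frame: x ahead of the robot, y to its left, z up, the work surface at z = 0. Lengths are in m, angles in degrees, forces in N, time in s.
With the tool pointing down it reaches from about 0.35 to 0.775 m from the base axis. Payload 3.1 kg.
Tool frame: the origin (TCP) lies on the centre line of the jaws, within the pads' length; the fingertips stand 17 mm ahead of it and the grasp point (between the pads) lies 2 mm behind it (robot.tip_reach is the distance from the TCP to the fingertips, in m); z points along the fingers, y is the direction in which the jaws open and shut (so a half turn about z gives the same grasp; the last joint's range is limited). The gripper opens to 85 mm and grips with 20 to 120 N. Pads are 22 mm wide; open, the fingers measure 114 mm over their backs; the gripper's body (76 mm by 85 mm) begins 54 mm behind the grasp point. The pads swing forward as they close: fully open they stand 13 mm farther back than shut.
Start: joints at [72.439, 17.813, 0.802, 86.603, -0.252, 75.585, -1.558], TCP at [0.144, -0.531, 0.216] pointing down, gripper open.
Joint ranges: [-154.91, 154.91], [-16.99, 109.72], [-72.82, 74.43], [7.12, 147.25], [-82.49, 262.49], [11.32, 116.49], [-174.64, 174.64]. Speed limits (degrees/s): [159.86, 159.86, 180, 180, 180, 180, 180].

INTERFACE

Orientations are given as [roll, pitch, yaw] about the fixed x, y, z axes, in that order (R = Rz(yaw) Ry(pitch) Rx(roll)).
In Python, from station import robot, fingers, vision, workorder, recognise gives the robot as it stands. Calls block until the motion is done:
- robot.move_to(position, orientation): joint-space move of the TCP to a pose.
- robot.line_to(position, orientation=None, velocity=0.15, f_stop=None): straight line of the TCP; orientation=None keeps the orientation; velocity is the mean speed in m/s. With f_stop (N) it stops when the force on the tool has changed by that much, and returns True; else False.
- robot.move_j(angles): joint-space move.
- fingers.gripper_to(opening, force=None): opening from 0.0 (shut) to 1.0 (fully open); force is the grip in N (None keeps the last); returns when the fingers have stopped.
- robot.pause(seconds).
- robot.inverse_kinematics(position, orientation): joint angles nearest the present ones, or None.
- vision.grab_frame(name): name is "scene" or "top" or "wrist"; returns the picture (384x512x3 uint8, red, green, blue); there is no depth.
- vision.calibration(name): a dict with "mtx" (3x3 intrinsics, pixels), "k1" (the pictures are not rectified: a ray, as slopes to the right and down, at radius r is drawn at 1 + k1 r^2 times it, then the intrinsics apply), "extrinsics" (4x4, takes a point from world to camera coordinates); the wrist camera has in their place "T_tool_cam" (4x4, takes a point from camera to tool coordinates, whose origin is the TCP and whose axes are the flange's). Camera axes: x right, y up, looking along -z (the intrinsics and any distortion apply to the point x, -y, -z); pixel columns grow to the right and rows downward; lengths in m; the calibration is good to about 2 mm. A picture is of the moment at which its call begins: read the wrist's pose just before it. calibration takes no time and is no camera call.
A pose or a line that the arm cannot do raises robot.PlanningError and nothing moves.
- workorder.close_job(): hands the job in, once; it reports no verdict.
Trained networks look in the newest picture that a camera, given by its name, has taken for a name from the list of things; names that differ only in an ending like _2 or _b are one class to them, and where a whole thing is asked for, a point or a joint stands for the part that bears it (a point fixed in the world has none). Each returns a list of dicts, best first, with "p" (0 to 1); they miss things now and then, are a little off and sometimes report something else, mostly with a low value. They report only what shows in the picture. A call takes as long as a camera call. They do not tell look-alikes from the thing itself.
- recognise(label, camera): "rect" ([centre column, centre row, width, height] in pixels, round what is visible of it).
Readings, each from a call of its own:
- robot.current_time_s(): time.
- robot.current_joint_positions(): joint angles.
- robot.current_dq(): joint speeds.
- robot.current_joint_torque(): joint torques, N m.
- robot.current_tool_pos(): TCP position.
- robot.current_eef_rot(): TCP orientation.
- robot.current_contact_force(): force on the tool from outside, world axes, zero at the start.
- robot.current_torque(): the same for the moment, N m.
- robot.current_finger_gap(): opening from 0.0 (shut) to 1.0 (fully open).
Only numpy, scipy, OpenCV 4.12 (cv2) and the standard library are available. Lean on these libraries where they do the work, as an engineer would, in place of code of your own. Each camera call takes 0.05 s, during which the arm holds its last target.

TASK

On the harp maker's drilling jig, push the guide board along its two rails with a fingertip until you feel it drop level into the locating notch. Then push the swinging latch by its peg all the way round to its stop, so that its bar lies straight across the seated board. Only push, do not lift the board, and leave everything else on the bench where it is.

Things in the scene. Friction and masses are not known exactly. Their poses are not given: they have to be found in the camera images.
- jig: Wooden drilling jig fixed to the bench, 210 (x) x 430 (y) mm, origin at the centre of its underside on the bench; at yaw 0 its +y points to the robot's left, +x away from the robot. Two metal rails 20 wide run along its y, centred at x = -50 and +50, tops 45 above the bench. Between them is an 80 wide channel, open at both ends, its floor 15 above the bench.
- notch (a point): Where the board's origin lies when seated: jig x 0, y 90, 37 above the bench; axes as the jig's. The locating notch is a step down in both rails from jig y = 33 to 147 (114 long): rail tops there are at 37 instead of 45, and rise to 45 again beyond.
- far_fence (a point): Top edge of the +x fence at jig x 68, y -90, 60 above the bench. Fences 12 thick stand outside both rails, inner faces at jig x = -62 and +62, tops 60 above the bench; the +x fence is only 49 high from jig y = 30 onwards, under the latch.
- guide_board: Loose wooden board 120 (x) x 110 (y) x 15 mm, 0.26 to 0.49 kg, across both rails, axes along the jig's; origin: centre of its underside. A brass bush 24 wide, 22 tall stands on it at x = -32. It starts at the -y part of the rails and slides to jig +y (1 to 4 N). At the notch its front dips and its rear rises up to 8 mm, then it drops 8 mm and the far step stops it; its top is then at 52.
- latch (a joint): Latch angle, rad, about an upright pivot at jig x 87.5, y 90. 0: parked, bar along jig +y. Turns anticlockwise from above (peg goes to jig -x, then -y) to a stop at 1.57, bar along jig -x over the board. Needs about 1 N at the peg, stays where left. Steel bar 18 wide, 74 long from the pivot, from 55 to 65 above the bench: 3 mm above a seated board; an unseated one is in its way.
- latch_peg (a point): Top centre of the upright wooden peg on the latch bar: 12 mm across, from 65 to 100 above the bench, 58 mm from the pivot.
- spare_bush: brass tube standing in the channel between the rails beyond the notch, 22 mm across, 28 tall; loose, leave alone; origin at the centre of its underside
- harp_pedal: harp foot pedal lying on the bench on the far side of the jig, about 230 x 35 x 14; loose, leave alone; origin near its middle, on the bench
- tuning_key: T-shaped tuning key lying on the bench off the start end of the jig, about 120 x 100 x 24; loose, leave alone; origin where the shaft meets the handle, on the bench
- mallet: wooden mallet lying on the bench, about 235 x 90 x 45; loose, leave alone; origin on the bench under the handle
- glue_bottle: bottle, 56 mm across, 130 tall, standing off the notch end of the jig; loose, leave alone; origin at the centre of its underside
- pin_pot: steel pot, 70 mm across, 55 tall, standing off the notch end of the jig; loose, leave alone; origin at the centre of its underside
- wood_block: wood block 45 x 80 x 35, on the bench on the robot's side of the jig; loose, leave alone; origin at the centre of its underside
There are look-alikes about, which are no part of the job. Several things have the shape of the guide_board; the one meant has the colours described above.

How it is judged:
By the outcome, as a careful person would: the job done as asked, in the order asked, and still so for the second after the job is handed in, with the robot touching nothing.
It also fails if it takes over 45 s, if anything falls off the work surface, if the arm or the gripper's body presses on something with over 40 N, if the wrist force passes 120 N, or if a joint passes its speed limit or range.

## Working session

There is one attempt and no reset: what is moved stays moved. The work goes in short steps, each a Python script; the robot and the scene stay as the last script left them, time stands still between calls to the robot, and variables do not carry over. Pictures are saved under pics/ and viewed, and the job is handed in when it is done.

```bash
ls; mkdir -p pics; python3 - <<'E'
from station import robot, fingers, vision, workorder, recognise
import cv2
for n in ("scene","top"):
    im=vision.grab_frame(n); cv2.imwrite(f"pics/{n}0.png",cv2.resize(im[:,:,::-1],(800,600),interpolation=cv2.INTER_CUBIC))
    for l in ("jig","guide_board","latch","latch_peg","spare_bush"):
        print(n,l,[( [round(v) for v in d["rect"]],round(d["p"],2)) for d in recognise(l,n)][:4])
    c=vision.calibration(n); print(c)
print(robot.current_time_s(), robot.current_eef_rot())
E
```

```text
pics
scene jig [([266, 238, 160, 154], 0.85)]
scene guide_board [([209, 114, 46, 29], 0.85), ([243, 203, 61, 43], 0.83), ([393, 227, 53, 39], 0.71), ([109, 210, 59, 46], 0.57)]
scene latch [([260, 269, 27, 27], 0.68)]
scene latch_peg [([263, 271, 29, 30], 0.65)]
scene spare_bush [([308, 274, 13, 15], 0.66), ([195, 249, 59, 61], 0.49)]
{'mtx': array([[441.44969948,   0.        , 251.41608621],
       [  0.        , 441.44969948, 194.53520834],
       [  0.        ,   0.        ,   1.        ]]), 'k1': 0.047517265624587746, 'extrinsics': array([[-0.71445955,  0.69964561,  0.00660055,  0.344816  ],
       [-0.53842069, -0.55579649,  0.63339831,  0.20318997],
       [ 0.44682291,  0.4489836 ,  0.77379779, -1.45318732],
       [ 0.        ,  0.        ,  0.        ,  1.        ]])}
top jig [([239, 205, 163, 88], 0.58)]
top guide_board [([271, 208, 42, 45], 0.96), ([410, 280, 53, 52], 0.87), ([155, 303, 63, 60], 0.85), ([357, 111, 43, 45], 0.72)]
top latch [([197, 165, 29, 9], 0.6)]
top latch_peg [([197, 167, 32, 13], 0.58), ([271, 207, 42, 49], 0.27)]
top spare_bush []
{'mtx': array([[392.98041069,   0.        , 255.44181098],
       [  0.        , 392.98041069, 198.11583336],
       [  0.        ,   0.        ,   1.        ]]), 'k1': -0.04070827607564807, 'extrinsics': array([[-0.02970293, -0.9995499 , -0.00421011,  0.02537301],
       [ 0.99631802, -0.02994526,  0.08033481, -0.5172859 ],
       [-0.08042472, -0.00180843,  0.99675905, -1.05744061],
       [ 0.        ,  0.        ,  0.        ,  1.        ]])}
0.6 [1.79996666e+02 2.15952609e-03 1.51760138e+01]
```

View pics/scene0.png

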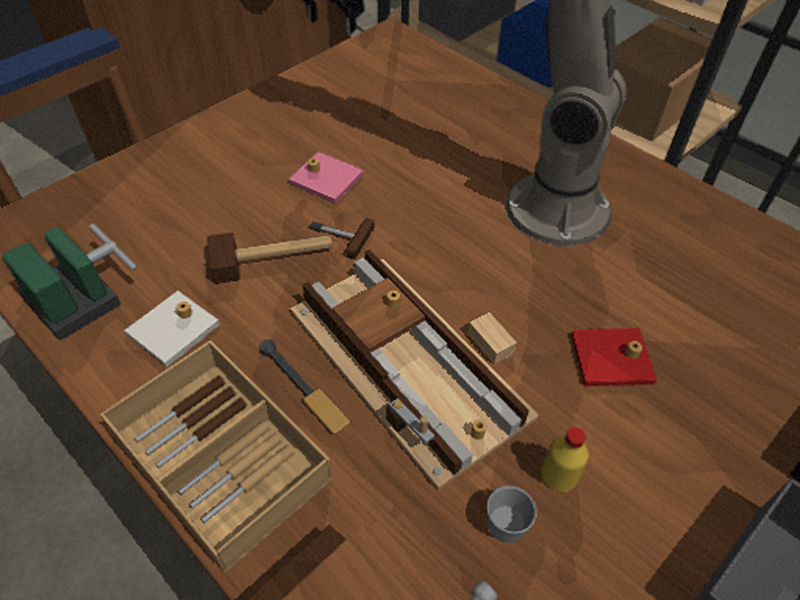

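View pics/top0.png

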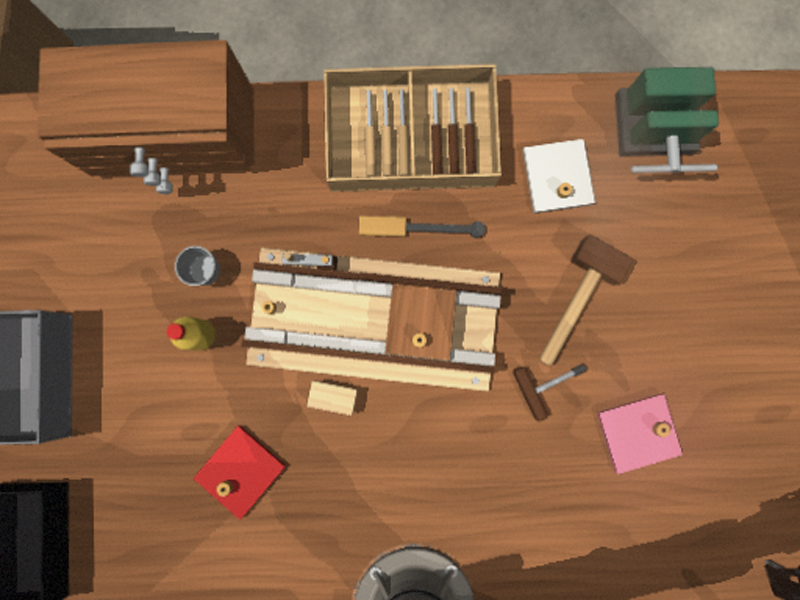

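The top view (800x600) shows the jig at about (375,320), with the brown board at (423,322) on its rails and the latch parked at (305,260). The white, pink and red boards are look-alikes. Next I'll enlarge the jig to measure it.

```bash
cat > h.py <<'E'
from station import robot, fingers, vision, workorder, recognise
import numpy as np, cv2
def proj(P,n):
    c=vision.calibration(n);P=np.atleast_2d(P);q=P@c["extrinsics"][:3,:3].T+c["extrinsics"][:3,3]
    return cv2.projectPoints(np.c_[q[:,0],-q[:,1],-q[:,2]],np.zeros(3),np.zeros(3),c["mtx"],np.array([c["k1"],0,0,0]))[0][:,0]
def unproj(uv,z,n):
    c=vision.calibration(n)
    u=cv2.undistortPoints(np.array(uv,float).reshape(-1,1,2),c["mtx"],np.array([c["k1"],0,0,0]))[:,0]
    R=c["extrinsics"][:3,:3];t=c["extrinsics"][:3,3];o=-R.T@t
    d=np.c_[u[:,0],-u[:,1],-np.ones(len(u))]@R
    return o+d*((z-o[2])/d[:,2])[:,None]
def crop(im,x0,y0,w,h,s,f):
    cv2.imwrite(f,cv2.resize(im[y0:y0+h,x0:x0+w,::-1],None,fx=s,fy=s,interpolation=cv2.INTER_CUBIC))
E
python3 - <<'E'
from h import *
crop(vision.grab_frame("top"),150,150,190,110,4,"pics/tc.png")
crop(vision.grab_frame("scene"),180,155,170,160,4,"pics/sc.png")
E
```

```text
(no output)
```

View pics/tc.png

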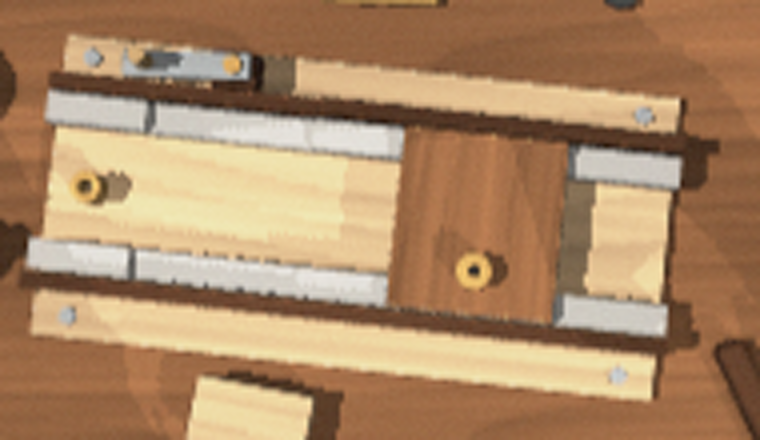

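View pics/sc.png

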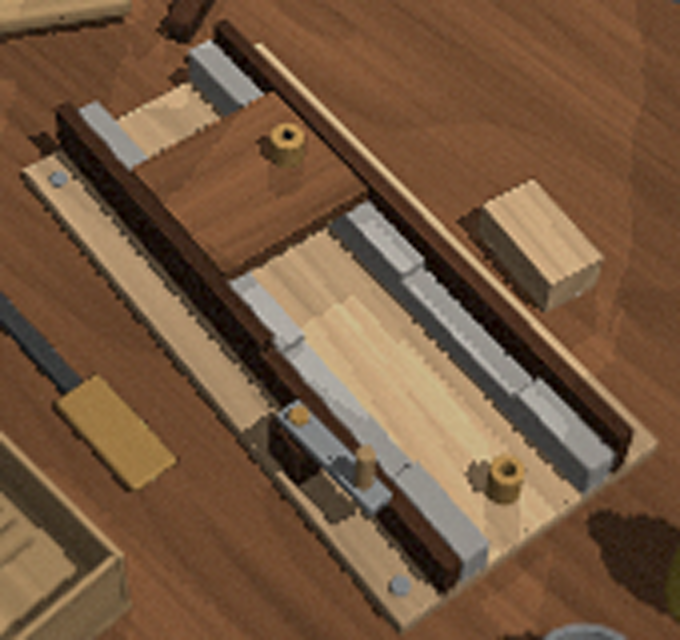

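The top crop shows the plate corners, rail ends and board edges clearly, and the scene crop shows the parked latch with its peg at about (365,465). I'll fit the jig pose from both views.

```bash
cat > fit.py <<'E'
from h import *
from scipy.optimize import least_squares
J={"top":[((105,-215,15),(682,98)),((105,215,15),(67,36)),((-105,215,15),(30,332)),((-105,-215,15),(655,399)),
 ((40,215,45),(46,121)),((40,-215,45),(681,188)),((-40,-215,45),(669,303)),((-40,215,45),(30,237)),((40,147,45),(150,132)),((-40,147,45),(132,247))],
 "scene":[((105,-215,15),(22,173)),((105,215,15),(403,628)),((-105,215,15),(655,440)),((40,215,45),(487,545)),((-40,215,45),(585,490)),((-40,-215,45),(190,62))]}
off={"top":(150,150),"scene":(180,155)}
def pts(n):
    P=np.array([a for a,_ in J[n]])/1e3; uv=np.array([b for _,b in J[n]])/4+off[n]-0.375; return P,uv
def tf(p,P):
    c,s=np.cos(p[2]),np.sin(p[2]); return np.c_[c*P[:,0]-s*P[:,1]+p[0],s*P[:,0]+c*P[:,1]+p[1],P[:,2]]
def res(p,ns): return np.concatenate([(proj(tf(p,pts(n)[0]),n)-pts(n)[1]).ravel() for n in ns])
for ns in (["top"],["scene"],["top","scene"]):
    r=least_squares(res,[.5,0,0],args=(ns,),loss="soft_l1"); print(ns,r.x[:2].round(4),np.degrees(r.x[2]).round(2),np.abs(res(r.x,ns)).reshape(-1,2).max(1).round(1))
p=r.x
B={"top":[(403,128),(388,303),(555,322),(570,143)],"scene":[(228,275),(370,190),(270,93),(132,170)]}
for n in B:
    w=unproj(np.array(B[n])/4+off[n]-0.375,.06,n); c,s=np.cos(p[2]),np.sin(p[2]); d=w[:,:2]-p[:2]
    print(n,(np.c_[c*d[:,0]+s*d[:,1],-s*d[:,0]+c*d[:,1]]*1e3).round(1).tolist())
P=np.array([(87.5,148,100),(0,90,37),(0,-90,60),(87.5,90,65),(29.5,90,100)])/1e3
print(tf(p,P).round(4)); print(((proj(tf(p,P),"top")-off["top"])*4).round(), ((proj(tf(p,P),"scene")-off["scene"])*4).round())
E
python3 fit.py
```

```text
['top'] [0.5051 0.0554] -7.7 [0.3 0.6 0.5 0.3 0.2 0.5 0.5 0.3 1.1 0.4]
['scene'] [0.509  0.0586] -7.91 [0.7 0.9 1.2 0.4 3.7 2.2]
['top', 'scene'] [0.506  0.0561] -7.82 [0.4 1.1 0.1 0.6 0.7 0.6 0.3 0.3 1.3 0.4 1.6 0.9 0.9 1.1 5.2 3.1]
top [[57.0, -26.6], [-59.2, -29.3], [-59.9, -139.7], [58.8, -137.8]]
scene [[58.9, -23.5], [-58.9, -24.1], [-56.0, -134.3], [60.8, -133.4]]
[[ 0.6129  0.1908  0.1   ]
 [ 0.5183  0.1453  0.037 ]
 [ 0.4938 -0.0331  0.06  ]
 [ 0.605   0.1334  0.065 ]
 [ 0.5475  0.1413  0.1   ]]
[[135.  43.]
 [222. 196.]
 [488. 222.]
 [232.  62.]
 [214. 142.]] [[357. 453.]
 [405. 367.]
 [241. 167.]
 [296. 414.]
 [374. 335.]]
```

The two views agree to about 4 mm. The board is at jig y ≈ -83 and lies flat between the fences. Now I'll check IK for the push path and move to the start.

```bash
cat >> h.py <<'E'
JP=np.array([.506,.0561]);JY=-7.8
def jw(x,y,z):
    a=np.radians(JY);return [float(JP[0]+(np.cos(a)*x-np.sin(a)*y)/1e3),float(JP[1]+(np.sin(a)*x+np.cos(a)*y)/1e3),z/1e3+robot.tip_reach]
def wj():
    a=np.radians(JY);p=np.array(robot.current_tool_pos());d=p[:2]-JP
    return np.array([np.cos(a)*d[0]+np.sin(a)*d[1],-np.sin(a)*d[0]+np.cos(a)*d[1],p[2]-robot.tip_reach])*1e3
YB=90+JY
E
python3 - <<'E'
from h import *
O=[180,0,YB]
print(robot.tip_reach)
for P,Y in [((0,-180,120),YB),((0,-180,32),YB),((0,30,32),YB),((118,148,130),JY),((110,148,75),JY),((29,110,75),YB)]:
    print(P,robot.inverse_kinematics(jw(*P),[180,0,Y]))
E
```

```text
0.017
(0, -180, 120) [ 40.09267614  18.47493808 -34.6243512  100.69203974  11.51750317
  64.39222904  -5.96105486]
(0, -180, 32) [ 38.05925391  24.74121802 -32.87762737 106.65074385  16.45085889
  53.34582061 -10.15277119]
(0, 30, 32) [ 27.88030533  34.06386436 -54.28544258 103.05319489  31.81125375
  59.62748098 -46.37911326]
(118, 148, 130) [   7.68397869   41.96464286  -47.03097279   70.05428934   29.7971739
   79.93411611 -134.42951691]
(110, 148, 75) [   6.81485683   42.7041152   -43.40815632   75.74918592   29.21108477
   72.74385239 -135.20689752]
(29, 110, 75) [ 22.49646989  41.56335596 -63.87767589  91.47370882  38.81566973
  71.86511258 -56.12064758]
```

```bash
python3 - <<'E'
from h import *
O=[180,0,YB]
fingers.gripper_to(0.0)
robot.move_to(jw(0,-180,130),O)
robot.line_to(jw(0,-180,32),velocity=.12,f_stop=8)
print(robot.current_time_s(),wj().round(1),np.round(robot.current_contact_force(),1))
crop(vision.grab_frame("scene"),180,100,170,215,3,"pics/s1.png")
crop(vision.grab_frame("top"),150,110,220,150,3,"pics/t1.png")
E
```

```text
4.3667 [   0.8 -180.    32.7] [0.  1.1 0.7]
```

View pics/s1.png

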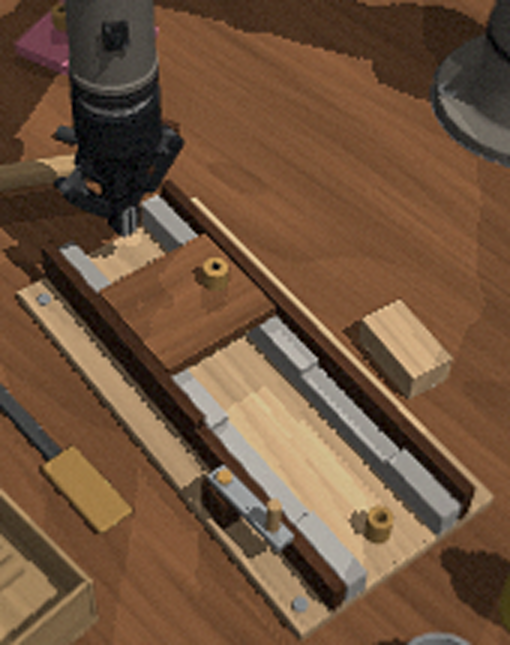

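View pics/t1.png

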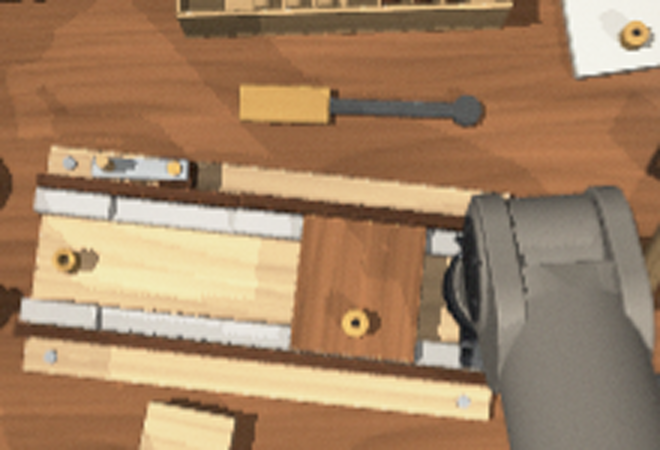

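The fingertip is centred in the channel behind the board, at about (130,225) in the scene crop. I'll push along the rails now.

```bash
python3 - <<'E'
from h import *
def log(s): print(s,round(robot.current_time_s(),2),wj().round(1),np.round(robot.current_contact_force(),1))
for y in (-140,-90,-40,-20,-10,0,8,14,18):
    s=robot.line_to(jw(0,y,32),velocity=.06,f_stop=14); log((y,s))
    if s: break
crop(vision.grab_frame("scene"),180,100,170,215,3,"pics/s2.png")
E
```

```text
(-140, False) 5.28 [  -0.  -140.4   31.9] [ 0.1 -1.1  0.3]
(-90, False) 6.27 [  0.  -90.6  31.9] [ 1.3 -0.2  0.3]
(-40, False) 7.25 [  0.  -40.6  31.9] [-0.5 -0.5 -0.1]
(-20, False) 7.73 [ -0.1 -19.4  32. ] [-0.   0.3 -0.1]
(-10, False) 8.05 [-0.  -9.3 32.1] [-0.1 -0.9 -0.7]
(0, False) 8.37 [-0.1  0.8 32.1] [ 0.6 -0.1  0. ]
(8, False) 8.65 [-0.1  8.7 32.1] [-0.9 -0.2 -0.2]
(14, False) 8.9 [-0.1 14.7 32.1] [0.8 0.6 0.8]
(18, False) 9.15 [-0.  18.4 32. ] [ 0.4 -0.3 -0.2]
```

View pics/s2.png

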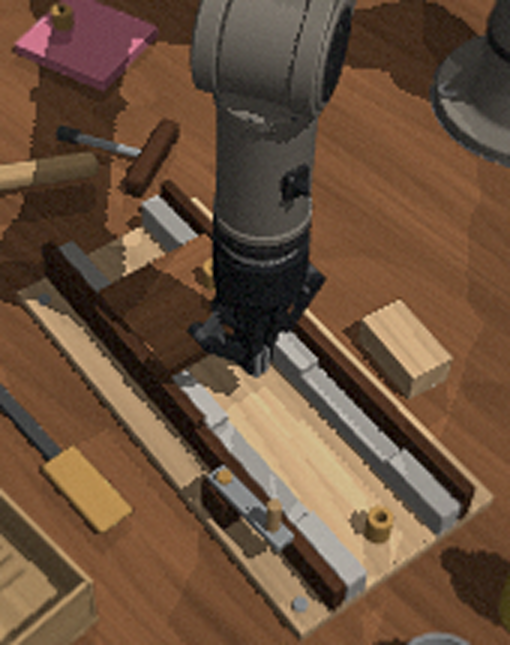

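The board has not moved: it is still at about (165,310), and the fingertip is now beyond it with no force felt. The tip must have passed above it, so I'll check its real height in the pictures.

```bash
python3 - <<'E'
from h import *
print(robot.current_tool_pos(),robot.current_eef_rot(),robot.current_finger_gap(),robot.current_joint_positions())
for z in (30,45,60,80):
    p=jw(0,18,z);p[2]-=.017
    print(z,((proj(p,"scene")[0]-[180,100])*3).round(), ((proj(p,"scene")[0]-[205,185])*8).round())
crop(vision.grab_frame("scene"),205,165,90,75,8,"pics/s3.png")
im=vision.grab_frame("wrist");crop(im,0,0,512,384,1.5,"pics/w3.png")
E
```

```text
[0.5084126  0.07402087 0.04899659] [-1.79997755e+02  2.24437734e-03  8.22141612e+01] -0.00014535249858235757 [ 16.19827769  26.91855558 -34.49316314 104.02588789  18.31373384
  54.68551984 -33.91389932]
30 [252. 389.] [472. 356.]
45 [253. 379.] [474. 330.]
60 [253. 369.] [475. 303.]
80 [254. 355.] [477. 267.]
```

View pics/s3.png

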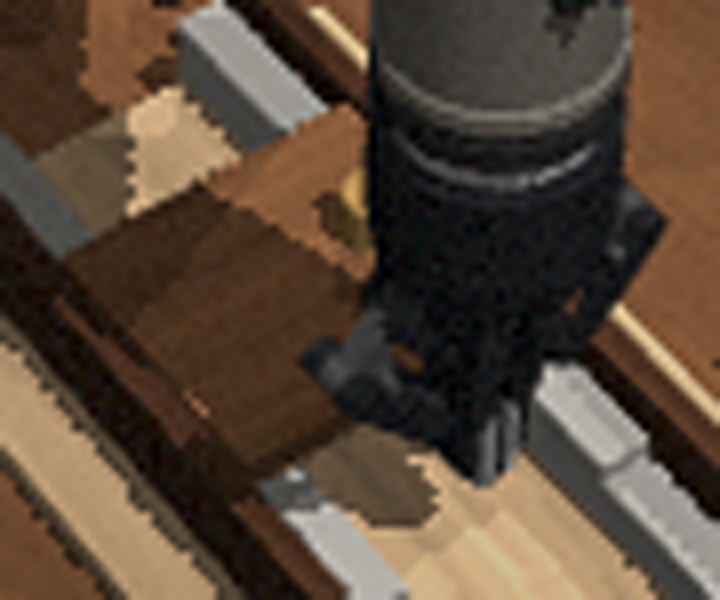

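View pics/w3.png

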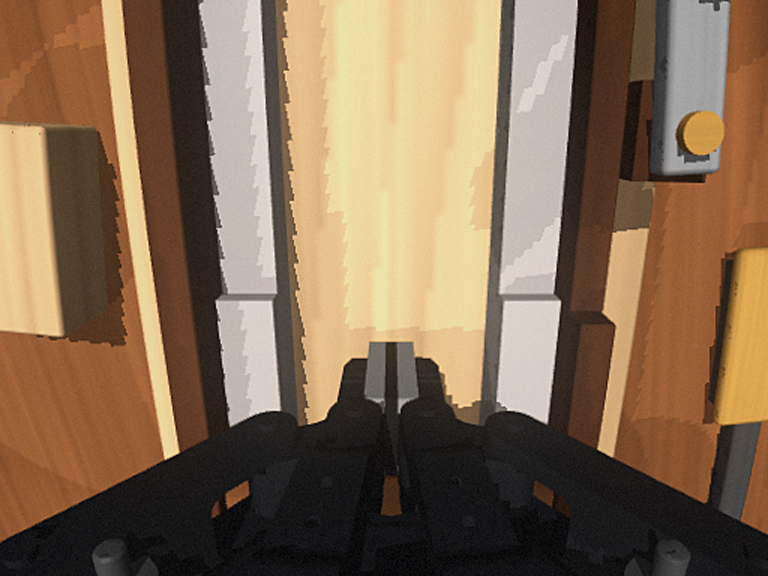

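```bash
python3 - <<'E'
from h import *
import fit
c=vision.calibration("wrist"); print(c)
T=c["T_tool_cam"]
def pw(P):
    q=(np.atleast_2d(P)-T[:3,3])@T[:3,:3]
    return cv2.projectPoints(np.c_[q[:,0],-q[:,1],-q[:,2]],np.zeros(3),np.zeros(3),c["mtx"],np.array([c["k1"],0,0,0]))[0][:,0]
for z in (-.03,-.017,0,.01,.017): print(z,(pw([[.011,0,z],[-.011,0,z],[.011,.01,z]])*1.5).round().tolist())
for z in (30,45,60,70):
    P=np.array([jw(-6,29,z),jw(6,29,z),jw(0,7,z)]);P[:,2]-=.017
    print(z,((proj(P,"scene")-[205,165])*8).round().tolist())
im=cv2.resize(vision.grab_frame("scene")[155:315,180:350,::-1],None,fx=4,fy=4)
def ln(a,b,col):
    P=np.array([jw(*a),jw(*b)]);P[:,2]-=.017
    q=((proj(P,"scene")-[180,155])*4).round().astype(int);cv2.line(im,tuple(map(int,q[0])),tuple(map(int,q[1])),col,1)
for x in (-60,-40,40,60): ln((x,-215,45),(x,33,45),(0,255,0));ln((x,147,45),(x,215,45),(0,255,0))
for x in (-105,105): ln((x,-215,15),(x,215,15),(0,0,255))
for y in (-215,215): ln((-105,y,15),(105,y,15),(0,0,255))
for x in (-62,62): ln((x,-215,60),(x,30,60),(255,0,0))
cv2.imwrite("pics/ov.png",im)
E
```

```text
['top'] [0.5051 0.0554] -7.7 [0.3 0.6 0.5 0.3 0.2 0.5 0.5 0.3 1.1 0.4]
['scene'] [0.509  0.0586] -7.91 [0.7 0.9 1.2 0.4 3.7 2.2]
['top', 'scene'] [0.506  0.0561] -7.82 [0.4 1.1 0.1 0.6 0.7 0.6 0.3 0.3 1.3 0.4 1.6 0.9 0.9 1.1 5.2 3.1]
top [[57.0, -26.6], [-59.2, -29.3], [-59.9, -139.7], [58.8, -137.8]]
scene [[58.9, -23.5], [-58.9, -24.1], [-56.0, -134.3], [60.8, -133.4]]
[[ 0.6129  0.1908  0.1   ]
 [ 0.5183  0.1453  0.037 ]
 [ 0.4938 -0.0331  0.06  ]
 [ 0.605   0.1334  0.065 ]
 [ 0.5475  0.1413  0.1   ]]
[[135.  43.]
 [222. 196.]
 [488. 222.]
 [232.  62.]
 [214. 142.]] [[357. 453.]
 [405. 367.]
 [241. 167.]
 [296. 414.]
 [374. 335.]]
{'mtx': array([[332.49900132,   0.        , 260.30689449],
       [  0.        , 332.49900132, 185.20340426],
       [  0.        ,   0.        ,   1.        ]]), 'k1': -0.07658567349667872, 'T_tool_cam': array([[ 8.12019524e-04,  9.59484662e-01,  2.81759691e-01,
         7.22127798e-02],
       [ 9.99999605e-01, -8.81290230e-04,  1.19127246e-04,
         3.73190814e-04],
       [ 3.62612828e-04,  2.81759483e-01, -9.59484999e-01,
        -1.57464094e-01],
       [ 0.00000000e+00,  0.00000000e+00,  0.00000000e+00,
         1.00000000e+00]])}
-0.03 [[389.0, 359.0], [389.0, 427.0], [425.0, 359.0]]
-0.017 [[389.0, 341.0], [389.0, 404.0], [422.0, 341.0]]
0 [[389.0, 320.0], [389.0, 379.0], [419.0, 320.0]]
0.01 [[389.0, 310.0], [389.0, 366.0], [417.0, 310.0]]
0.017 [[389.0, 304.0], [389.0, 358.0], [416.0, 304.0]]
30 [[507.0, 529.0], [478.0, 547.0], [452.0, 494.0]]
45 [[509.0, 503.0], [480.0, 521.0], [453.0, 468.0]]
60 [[511.0, 477.0], [481.0, 495.0], [454.0, 441.0]]
70 [[512.0, 459.0], [482.0, 477.0], [455.0, 423.0]]
```

View pics/ov.png

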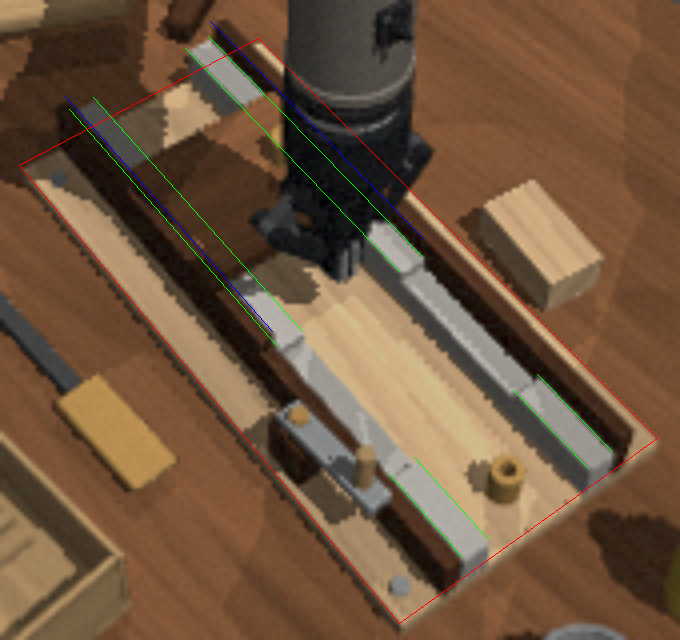

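The overlay matches the jig well. Both cameras put the shut fingertip about 17 mm behind the TCP rather than ahead of it. The tip was therefore at about 66 mm and cleared the 60 mm board top without touching it. I'll go back and find the true tip height by touching the channel floor (15 mm) gently.

```bash
sed -i 's/robot.tip_reach/TR/g; s/^JP=/TR=-0.017;JP=/' h.py; python3 - <<'E'
from h import *
def log(s): print(s,round(robot.current_time_s(),2),wj().round(1),np.round(robot.current_contact_force(),1))
robot.line_to(jw(0,18,115),velocity=.2)
robot.line_to(jw(0,-172,115),velocity=.3)
robot.line_to(jw(0,-172,45),velocity=.2,f_stop=8);log(0)
s=robot.line_to(jw(0,-172,8),velocity=.03,f_stop=5);log(s)
crop(vision.grab_frame("scene"),180,130,120,90,6,"pics/s4.png")
im=vision.grab_frame("wrist");crop(im,0,0,512,384,1.5,"pics/w4.png")
E
```

```text
0 11.03 [   0.2 -169.8   45.2] [1.  0.3 0.1]
True 11.93 [  -0.3 -172.    16.5] [-0.3  0.3  4.5]
```

View pics/s4.png

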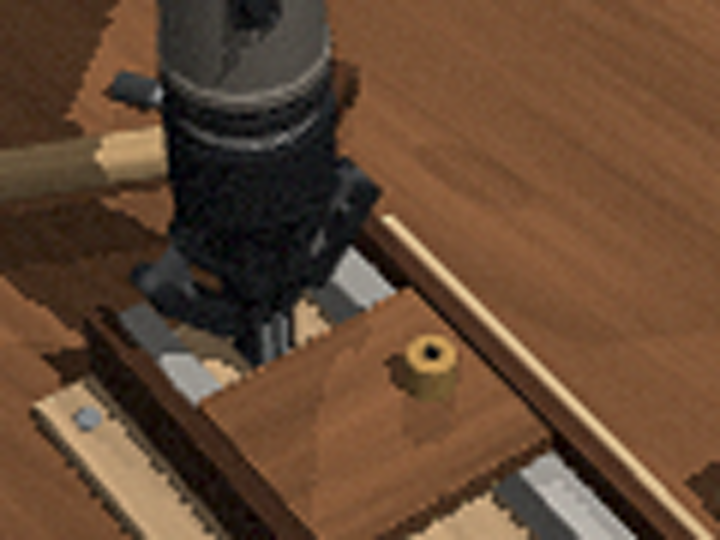

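View pics/w4.png

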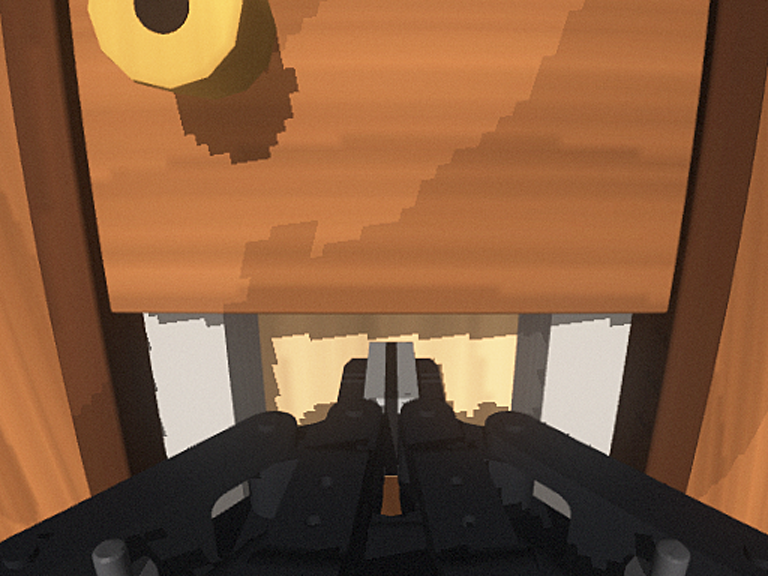

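The floor touch at 16.5 mm confirms the tip offset. The tip is in the channel at (265,355) in the scene crop, just behind the board. I'll raise it to 38 mm and push.

```bash
python3 - <<'E'
from h import *
def log(s): print(s,round(robot.current_time_s(),2),wj().round(1),np.round(robot.current_contact_force(),1))
robot.line_to(jw(0,-172,38),velocity=.1);log(0)
for y in (-140,-110,-60,-20,0):
    s=robot.line_to(jw(0,y,38),velocity=.07,f_stop=15); log((y,s))
    if s: break
crop(vision.grab_frame("scene"),180,100,170,215,3,"pics/s5.png")
E
```

```text
0 12.4 [   0.3 -172.    38.1] [-0.6 -0.3 -0.5]
(-140, False) 13.01 [   0.  -139.4   38. ] [-0.1  0.7 -0.1]
(-110, False) 13.58 [   0.  -109.    38.1] [ 0.1  0.5 -0.6]
(-60, False) 14.45 [  0.1 -59.7  38.1] [ 1.3  0.2 -0.5]
(-20, False) 15.18 [ -0.2 -18.9  37.9] [-0.2 -0.4 -0.2]
(0, False) 15.61 [-0.1  1.3 38.1] [-0.1  0.8 -0.1]
```

View pics/s5.png

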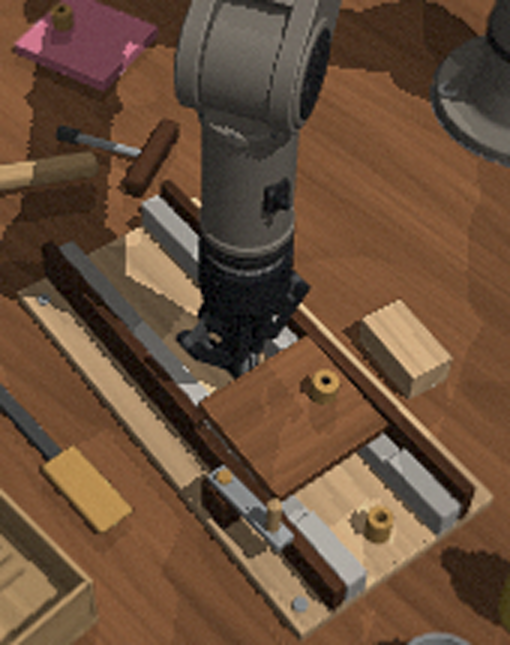

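The board is sliding straight, with its front edge now near the far step. I'll continue in small steps until the drop and the stop.

```bash
python3 - <<'E'
from h import *
def log(s): print(s,round(robot.current_time_s(),2),wj().round(1),np.round(robot.current_contact_force(),1))
for y in (12,18,22,25,28,31):
    s=robot.line_to(jw(0,y,38),velocity=.04,f_stop=10); log((y,s))
    if s: break
crop(vision.grab_frame("scene"),230,195,110,100,7,"pics/s6.png")
crop(vision.grab_frame("wrist"),0,0,512,384,1.5,"pics/w6.png")
E
```

```text
(12, False) 16.11 [-0.  12.7 38.1] [-0.4  0.  -0. ]
(18, False) 16.41 [ 0.  18.7 38.1] [-1.1 -0.1  0.7]
(22, False) 16.66 [-0.  22.4 38. ] [ 1.  -0.4 -0.8]
(25, False) 16.91 [-0.1 25.6 38. ] [-0.1  0.  -0.2]
(28, False) 17.16 [-0.1 26.8 38. ] [-1.6 -3.9  2.1]
(31, False) 17.41 [-0.2 26.7 38. ] [-2.3 -7.8  5.5]
```

View pics/s6.png

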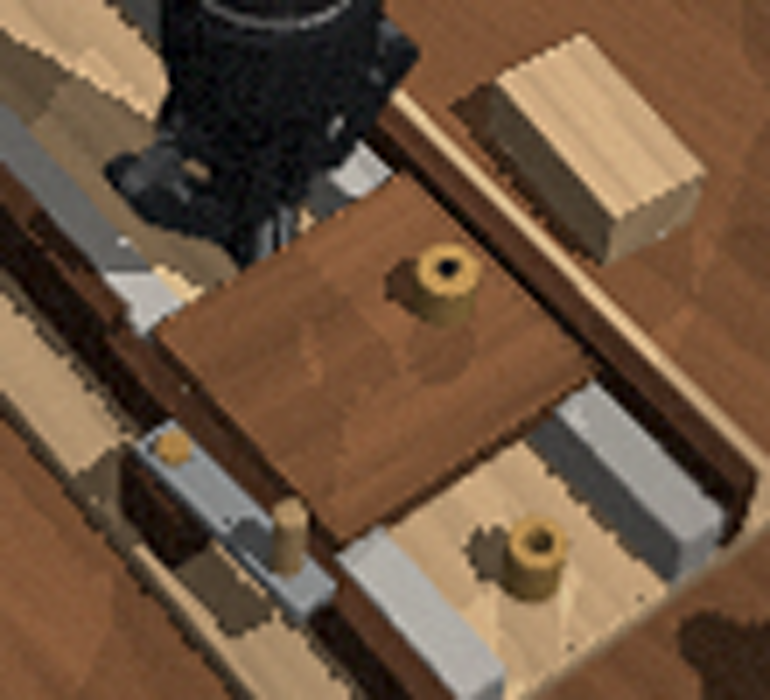

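View pics/w6.png

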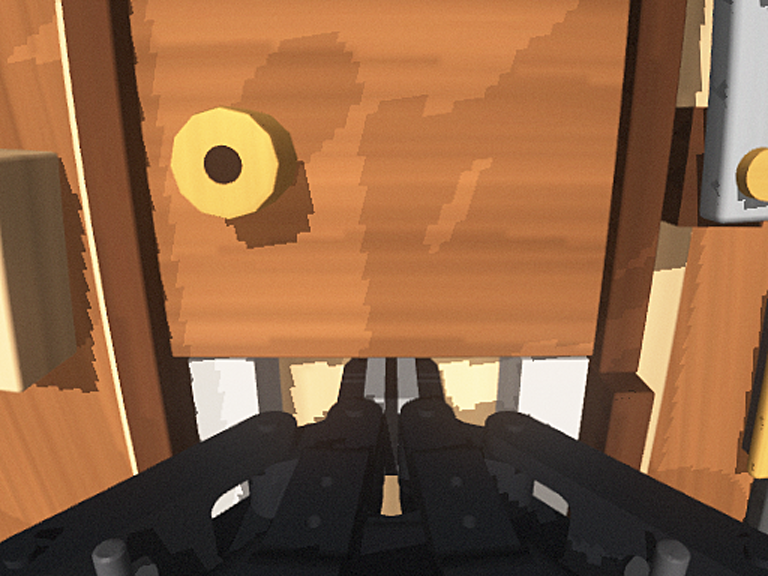

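The tip stopped at jig y 26.8, where 26 is expected for a seated board, with force building up. I'll back off and check the board's corner heights and the latch peg position.

```bash
python3 - <<'E'
from h import *
def log(s): print(s,round(robot.current_time_s(),2),wj().round(1),np.round(robot.current_contact_force(),1))
robot.line_to(jw(0,8,38),velocity=.1)
robot.line_to(jw(0,8,130),velocity=.25)
robot.move_to(jw(118,150,140),[180,0,JY]); log(0)
def inv(w):
    a=np.radians(JY);d=w[:,:2]-JP
    return (np.c_[np.cos(a)*d[:,0]+np.sin(a)*d[:,1],-np.sin(a)*d[:,0]+np.cos(a)*d[:,1]]*1e3).round(1).tolist()
B=np.array([(405,175),(597,375),(345,540),(155,330)])/7+[230,195]-.43
print(inv(unproj(B,.052,"scene")), inv(unproj(B,.060,"scene")))
print("peg",inv(unproj([(271.3,266.7)],.1,"scene")))
im=vision.grab_frame("top");crop(im,150,150,120,90,6,"pics/t7.png")
crop(vision.grab_frame("scene"),230,195,110,100,7,"pics/s7.png")
E
```

```text
0 19.84 [117.5 149.2 138.9] [-0.1 -0.2  1. ]
[[-59.2, 41.0], [-58.2, 149.9], [56.4, 148.4], [57.9, 40.9]] [[-55.0, 45.2], [-54.0, 153.1], [59.6, 151.7], [61.1, 45.0]]
peg [[81.3, 147.5]]
```

View pics/t7.png

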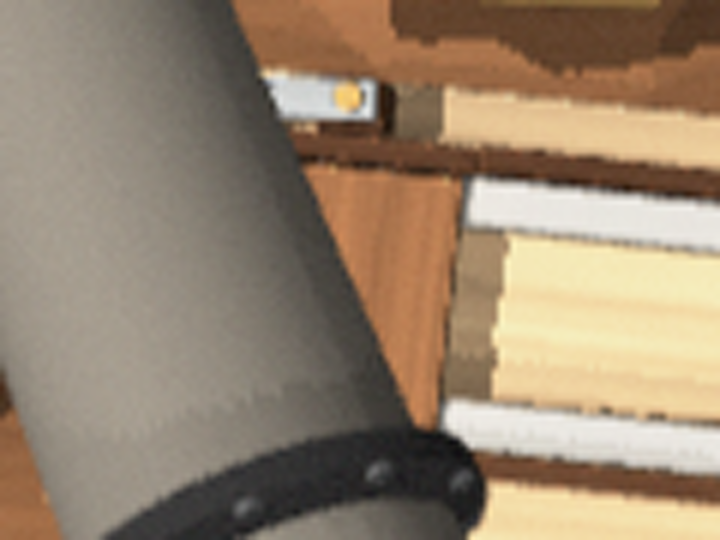

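View pics/s7.png

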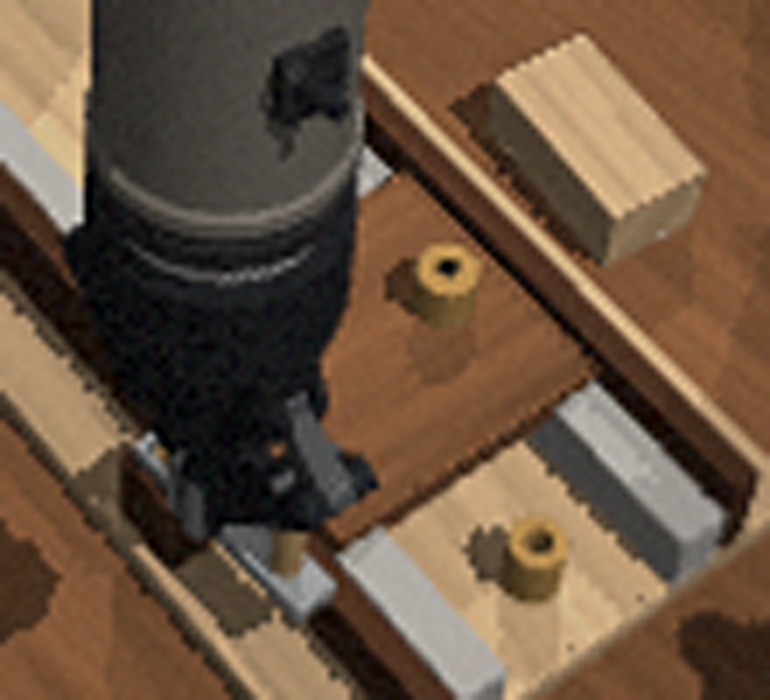

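The board corners fit z = 52 mm with centred edges and equal offsets front and rear, so the board is seated and level. The peg is at about jig (81,147), a latch angle of about 0.1 rad. Now I'll push it round with the tool turning along.

```bash
python3 - <<'E'
from h import *
def log(s): print(s,round(robot.current_time_s(),2),wj().round(1),np.round(robot.current_contact_force(),1))
def pose(t,extra=0):
    s,c=np.sin(t),np.cos(t);o=17-extra
    return jw(87.5-58*s+o*c,90+58*c+o*s,76),[180,0,JY+float(np.degrees(t))]
robot.line_to(jw(114,148,76),velocity=.12,f_stop=8);log("down")
for t in np.radians([0,10,20,30,40,50,60,70,80]):
    s=robot.line_to(*pose(t),velocity=.05,f_stop=10)
    log((round(np.degrees(t)),s))
    if s: break
crop(vision.grab_frame("scene"),230,195,110,100,7,"pics/s8.png")
E
```

```text
down 20.62 [114.6 148.2  76.7] [ 0.5 -0.   0.3]
(0, False) 20.97 [104.3 148.6  76.8] [-0.  -0.6 -0.5]
(10, False) 21.32 [ 94.3 150.2  76.2] [ 0.1 -0.2  0.1]
(20, False) 21.68 [ 83.9 150.2  76. ] [ 0.6  0.2 -0.8]
(30, False) 22.04 [ 73.5 148.6  76. ] [ 0.3 -0.4 -0.6]
(40, False) 22.4 [ 63.5 145.2  76. ] [ 1.1 -0.7  0.2]
(50, False) 22.76 [ 54.2 140.2  76. ] [ 0.2  0.5 -0.2]
(60, False) 23.12 [ 46.  133.7  76. ] [0.4 1.1 0.7]
(70, False) 23.48 [ 39.  125.8  76. ] [ 0.4  0.7 -0.3]
(80, False) 23.83 [ 33.5 116.9  76. ] [ 0.4 -0.1 -0. ]
```

View pics/s8.png

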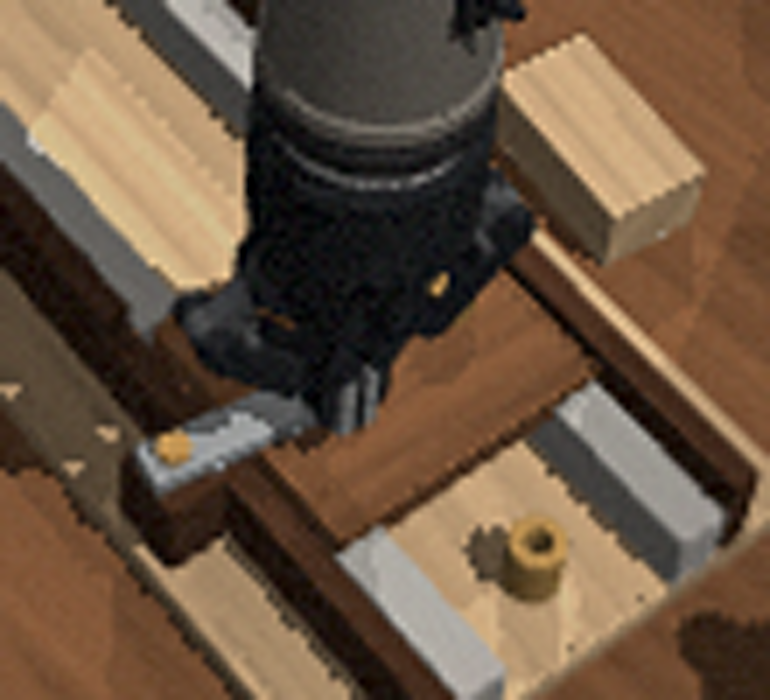

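The bar is swinging across the board, with its end at about (330,410). I'll push on to the stop.

```bash
python3 - <<'E'
from h import *
def log(s): print(s,round(robot.current_time_s(),2),wj().round(1),np.round(robot.current_contact_force(),1))
a=[180,0,JY+90]
y=107
while y>=92:
    s=robot.line_to(jw(30,y,76),a,velocity=.04,f_stop=8); f=np.array(robot.current_contact_force()); log((y,s))
    if s or np.linalg.norm(f)>8: break
    y-=2
robot.line_to(jw(30,125,76),velocity=.1);log("back")
robot.line_to(jw(30,130,170),velocity=.25)
robot.move_to(jw(-60,-150,230),a);log("away")
crop(vision.grab_frame("top"),150,150,190,110,4,"pics/t9.png")
crop(vision.grab_frame("scene"),180,155,170,160,4,"pics/s9.png")
E
```

```text
(107, False) 24.29 [ 29.8 107.8  76.1] [-0.3  1.3  0.7]
(105, False) 24.54 [ 29.8 107.8  76.2] [ 0.6  5.1 -1.9]
(103, False) 24.79 [ 29.9 107.8  76.3] [ 2.   6.9 -4.1]
back 25.16 [ 29.9 124.6  75.9] [ 0.1 -0.9 -0.2]
away 26.83 [ -59.9 -148.9  229.6] [ 0.2  0.1 -1. ]
```

View pics/s9.png

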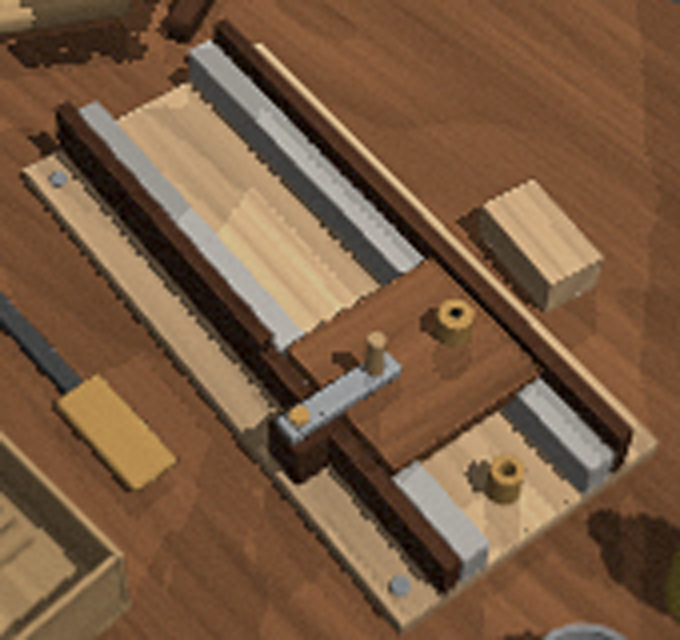

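View pics/t9.png

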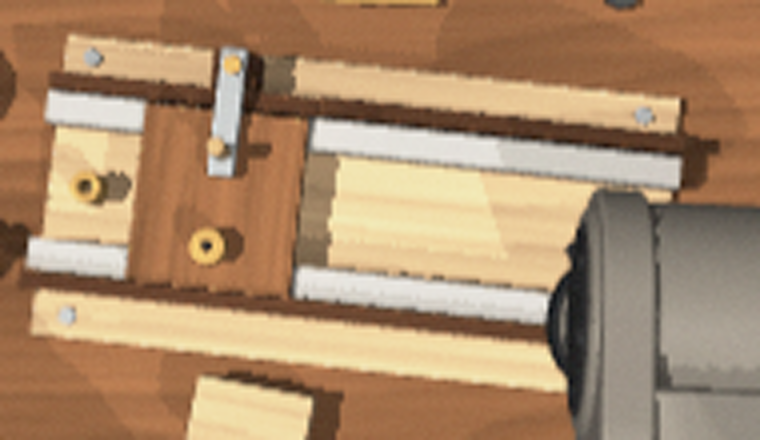

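The bar lies straight across the seated board. The peg top is at (376,338), where (374,335) is predicted at the stop, and the spare bush and wood block are unmoved. Handing in.

```bash
python3 - <<'E'
from h import *
im=vision.grab_frame("scene");cv2.imwrite("pics/end.png",cv2.resize(im[:,:,::-1],(800,600)))
workorder.close_job(); print(robot.current_time_s())
E
```

```text
the job is handed in; nothing more can be done
the job is handed in; nothing more can be done
```

View pics/end.png

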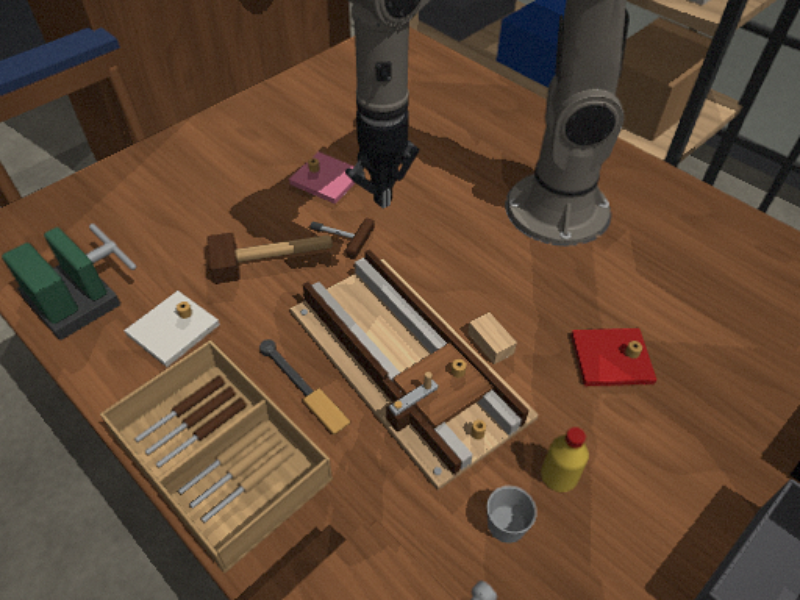

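The guide board is seated in the notch, the latch is pushed round to its stop with its bar across the board, and the job is handed in. The clock read about 27 s at my last reading.

- **Board:** I pushed it along the rails with the shut fingertips until it dropped and came hard against the far step. The tip stopped at jig y 26.8; about 26 is expected when seated. In the camera view the corners fit a level top at 52 mm.
- **Latch:** I then pushed it by its peg until it met the stop. Its peg shows within 1 pixel of the predicted place. In the last picture the arm is clear of everything and the other objects look unmoved.
- **First push missed:** the stated fingertip reach (17 mm ahead of the TCP) did not hold. The shut tips are about 17 mm behind it, so my first pass went over the board without touching anything. I checked the true height by touching the channel floor with about 5 N, then redid the push.
- **Camera disagreement:** the scene camera sits about 3 to 4 mm off the top camera along the jig. I took the contact stops as deciding.

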